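Key the loop-back cap onto the test fixture and hold it home

ROBOT

A 6-joint arm with a two-finger parallel gripper is mounted at the origin on the work surface. World frame = base frame: x ahead of the robot, y to its left, z up, the work surface at z = 0. Lengths are in m, angles in degrees, forces in N, time in s.
With the tool pointing down it reaches from about 0.375 to 0.75 m from the base axis. Payload 9 kg.
Tool frame: the origin (TCP) lies where the fingers leave the gripper's body, on its centre line; the fingertips stand 73 mm ahead of it and the grasp point (between the pads) lies 54 mm ahead of it (robot.tip_reach is the distance from the TCP to the fingertips, in m); z points along the fingers, y is the line along which they close (so a half turn about z gives the same grasp; the last joint's range is limited). The gripper opens to 85 mm and grips with 20 to 120 N. Pads are 22 mm wide; open, the fingers measure 114 mm over their backs; the gripper's body (76 mm by 85 mm) begins 54 mm behind the grasp point. The pads swing forward as they close: fully open they stand 13 mm farther back than shut.
Start: joints at [56.396, 5.964, 5.575, 89.605, 0, 77.527], TCP at [0.216, 0.56, 0.304] pointing down, gripper open.
Joint ranges: [-171.21, 171.21], [-48.23, 106.86], [-62.78, 66.21], [-105.2, 120.99], [-86.42, 89.51], [-180, 180]. Speed limits (degrees/s): [127.2, 127.2, 147.25, 180, 180, 180].

INTERFACE

Orientations are given as [roll, pitch, yaw] about the fixed x, y, z axes, in that order (R = Rz(yaw) Ry(pitch) Rx(roll)).
In Python, from plant import robot gives the robot as it stands. Calls block until the motion is done:
- robot.move_pose(position, orientation): joint-space move of the TCP to a pose.
- robot.line_to(position, vel=0.15, rotation=None, guard=None): straight line of the TCP; rotation=None keeps the orientation; vel is the mean speed in m/s. With guard (N) it stops when the force on the tool has changed by that much, and returns True; else False.
- robot.goto_joints(angles): joint-space move.
- robot.set_gripper(opening): finger opening in m; the grip force is fixed at half the most; returns when the fingers have stopped.
- robot.pause(seconds).
- robot.ik(position, orientation): joint angles nearest the present ones, or None.
- robot.observe(): the state.
- robot.grab_frame(name): name is "scene" or "side" or "wrist"; returns the picture (400x640x3 uint8, blue, green, red); there is no depth.
- robot.get_calibration(name): a dict with "vertical_fov" (degrees; the focal length in pixels is half the picture's height over the tangent of half this angle, whatever the lens; pixels are square), "cx", "cy" (the principal point, pixels), "k1" (the pictures are not rectified: a ray, as slopes to the right and down, at radius r is drawn at 1 + k1 r^2 times it, then the intrinsics apply), "rvec" (rotation vector, rad) and "tvec" (3), from world to camera coordinates, as OpenCV has them. Camera axes: x right, y down, z forward; pixel columns grow to the right and rows downward; lengths in m; the calibration is good to about 2 mm. A picture is of the moment at which its call begins: read the wrist's pose just before it. get_calibration takes no time and is no camera call; for the wrist camera it gives the pose at the moment of the call.
A pose or a line that the arm cannot do raises robot.IKError and nothing moves.
- robot.job_done(): hands the job in; it is judged then, once.
The state is a dict: "time": time; "q": joint angles; "qvel": joint speeds; "joint_torque": joint torques, N m; "tool_pos": TCP position; "tcp_rot": TCP orientation; "ft_force": force on the tool from outside, world axes, zero at the start; "torque": the same for the moment, N m; "gripper_width": finger opening in m; "gripper_force": force on a finger pad.
Only numpy, scipy, OpenCV 4.12 (cv2) and the standard library are available. Lean on these libraries where they do the work, as an engineer would, in place of code of your own. Each camera call takes 0.05 s, during which the arm holds its last target. There are 200 camera calls.

TASK

Lift the knurled blue-topped test cap off the free-spinning turntable and set it over the three-pin socket on the orange test fixture. Turn it until the keyways hidden inside drop over the pins, then push it fully home against the spring contact ring and finish while still holding it pressed down there, without letting go. Keep the power adapter on the turntable, and leave the panel meter and the screwdriver where they are.

Things in the scene. Friction and masses are not known exactly. Their poses are not given: they have to be found in the camera images.
- cap: Loose test cap, about 120 g: upright can, knurled aluminium side, 50 mm diameter (51.5 over the knurls), 40 mm tall, flat closed blue top, open below. Origin: centre of its lower rim, z up. Bore 34 mm wide and deep. Starts standing on the platter about 60 mm from its centre.
- cap_top (a point): Centre of the cap's blue top, 40 mm above its rim. Inside the cap are three full-depth keyways 120 degrees apart, 8 mm wide, reaching out to 42 mm across. They cannot be seen from outside and their direction is not told: find it by turning. Turning through 120 degrees is sure to meet a fit, which allows about 0.08 rad either way.
- fixture: Orange test fixture box fixed to the bench, 130 x 190 x 50 mm (x, y, z). Origin at the centre of its underside, z up. The socket stands in the middle of its top; low green boards with terminals (up to 6 mm high) lie near both y ends.
- socket_stop (a point): Point on the socket's vertical axis at the height (54 mm above the bench) where the cap's lower rim stops when fully home; z up. On this axis stands a fixed steel spigot, 31 mm diameter, its tip 28 mm above this point, tapered over the last 6 mm.
- socket_pins (a point): Point on the socket's axis level with the tops of its pins, 20 mm above socket_stop: three level brass pins of 5 mm round bar, 120 degrees apart, to 39 mm across, turned differently in each run. A cap not in line rests here with its rim; in line, it drops 12 mm onto the contact ring, and pushed on goes 8 mm further to the stop.
- contact_ring (a joint): Yellow spring contact ring round the foot of the spigot, 45 to 62 mm diameter, sliding vertically. 0 = up (its top 8 mm above socket_stop), 0.008 m = pressed fully down. The spring needs 4 N to start and about 10.5 N at the bottom, and pushes the cap back up when it is let go.
- turntable: Turntable fixed to the bench. Origin at the centre of its black foot (120 mm diameter). On it a white platter of 200 mm diameter, its top 39 mm above the bench, which spins freely at the least touch and has no drive.
- adapter: Bystander: black plug-in power adapter, 36 x 44 x 30 mm (x, y, z) with two upright steel blades to 44 mm high, standing on the platter about 55 mm from its centre, opposite the cap. Origin at the centre of its underside.
- meter: Bystander: black panel meter with a red display, 45 x 75 x 42 mm (x, y, z), standing on the bench. Origin at the centre of its underside.
- driver: Bystander: screwdriver lying on the bench along its own x, 200 mm long and 26 mm thick, handle to -x. Origin midway along it, at bench height.

How it is judged:
By the outcome, as a careful person would: the job done as asked, in the order asked, and still so for the second after the job is handed in, while the arm keeps its last pose, push and grip.
It also fails if it takes over 54 s, if anything falls off the work surface, if the arm or the gripper's body presses on something with over 40 N, if the wrist force passes 120 N, or if a joint passes its speed limit or range.

## Working session

There is one attempt and no reset: what is moved stays moved. The work goes in short steps, each a Python script; the robot and the scene stay as the last script left them, time stands still between calls to the robot, and variables do not carry over. Pictures are saved under pics/ and viewed, at most 10 in all, crops included, and the job is handed in when it is done.

```bash
ls; mkdir -p pics; python3 - <<'E'
from plant import robot
import cv2,numpy as np
a=robot.grab_frame("scene");b=robot.grab_frame("side")
cv2.imwrite("pics/a.png",a);cv2.imwrite("pics/b.png",b)
for n in("scene","side","wrist"):print(n,robot.get_calibration(n))
s=robot.observe();print(s)
E
```

```text
pics
scene {'vertical_fov': 45.380057638674, 'cx': 316.86913589256113, 'cy': 198.24632854218243, 'k1': -0.062333850770728755, 'rvec': array([ 2.08093476,  1.33546058, -0.50318235]), 'tvec': array([-0.22761926, -0.33040164,  1.50576524])}
side {'vertical_fov': 45.998994925760535, 'cx': 328.0557572274742, 'cy': 194.41844757442655, 'k1': -0.08494024587214358, 'rvec': array([ 0.2834851 , -2.75764124,  1.27358906]), 'tvec': array([0.56323486, 0.13746793, 0.84726859])}
wrist {'vertical_fov': 63.48328710225221, 'cx': 322.1288318873219, 'cy': 198.68111824111136, 'k1': -0.01980238901535586, 'rvec': array([-2.35969357, -1.62030382, -0.26271456]), 'tvec': array([-0.59918958, -0.04219645,  0.38150779])}
{'time': 0.1, 'q': array([5.63968751e+01, 5.99701296e+00, 5.53056457e+00, 8.96040415e+01,
       1.31155945e-03, 7.75257791e+01]), 'qvel': array([ 0.02521645, -0.16927894,  0.06872348, -0.02476877,  0.0505195 ,
        0.10512415]), 'joint_torque': array([ 6.62885956e-03, -5.58207536e+01,  5.04718637e+01,  1.30538948e-02,
       -2.57950969e-04,  3.74967146e-05]), 'tool_pos': array([0.21615451, 0.55948275, 0.30317234]), 'tcp_rot': array([-1.79931457e+02, -1.65064267e-02,  1.58871085e+02]), 'ft_force': array([-1.11788603, -0.16192745, -0.23813961]), 'torque': array([ 0.05960823,  0.01734135, -0.02920879]), 'gripper_force': 0.0, 'gripper_width': 0.08572683554522662}
```

View pics/a.png

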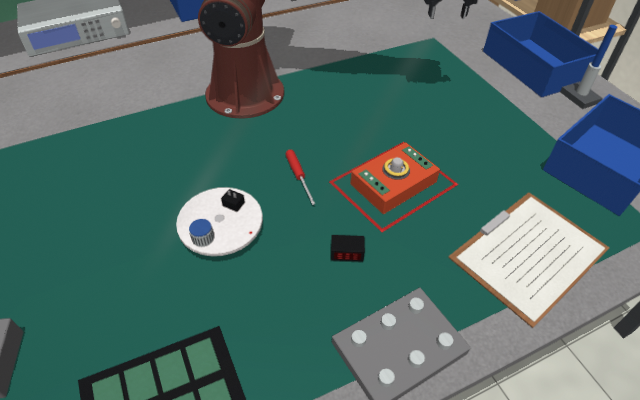

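View pics/b.png

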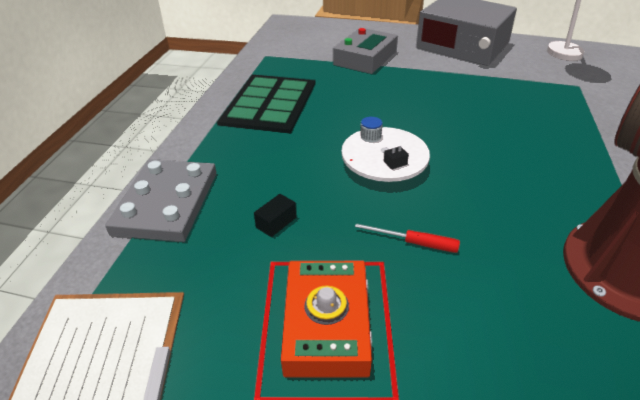

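The scene view shows the cap top near (202,227), the spigot tip near (397,160) and the adapter at (233,200). In the side view the cap top is at (372,122) and the spigot tip at (326,290).

```bash
cat >h.py <<'E'
import cv2,numpy as np
from plant import robot
def K(c,):
    f=200/np.tan(np.radians(c["vertical_fov"]/2));return np.array([[f,0,c["cx"]],[0,f,c["cy"]],[0,0,1.]])
def ray(c,uv):
    p=cv2.undistortPoints(np.array([[uv]],float),K(c),np.array([c["k1"],0,0,0,0.]),criteria=(3,50,1e-9))[0,0] if 0 else cv2.undistortPoints(np.array([[uv]],float),K(c),np.array([c["k1"],0,0,0,0.]))[0,0]
    R=cv2.Rodrigues(c["rvec"])[0];return -R.T@c["tvec"],R.T@np.r_[p,1]
def onz(c,uv,z):
    o,d=ray(c,uv);return o+d*(z-o[2])/d[2]
def proj(c,P):
    return cv2.projectPoints(np.array(P,float).reshape(-1,1,3),c["rvec"],c["tvec"],K(c),np.array([c["k1"],0,0,0,0.]))[0][:,0]
def tri(v):
    A=0;b=0
    for c,uv in v:
        o,d=ray(c,uv);d=d/np.linalg.norm(d);M=np.eye(3)-np.outer(d,d);A=A+M;b=b+M@o
    return np.linalg.solve(A,b)
E
sed -i 's/p=.* if 0 else /p=/' h.py
python3 - <<'E'
from h import *
a=cv2.imread("pics/a.png");b=cv2.imread("pics/b.png")
ca,cb=robot.get_calibration("scene"),robot.get_calibration("side")
for n,u,v,z in(("cap",(202,227),(372,122),.079),("spig",(397,160),(326,290),.082),("adapter",(233,193),(396,152),.069),("platter",(219,218),(386,154),.039),("meter",(348,240),(276,208),.042)):
    print(n,onz(ca,u,z).round(3),onz(cb,v,z).round(3),tri([(ca,u),(cb,v)]).round(3))
def crop(i,x,y,w,h,s):return cv2.resize(i[y:y+h,x:x+w],None,fx=s,fy=s,interpolation=cv2.INTER_CUBIC)
L=np.hstack([crop(a,170,180,100,75,4),crop(a,345,135,100,75,4)])
M=np.hstack([crop(b,335,105,100,75,4),crop(b,280,255,100,75,4)])
cv2.imwrite("pics/c.png",np.vstack([L,M]))
E
```

```text
cap [ 0.535 -0.275  0.079] [ 0.53  -0.277  0.079] [ 0.531 -0.276  0.078]
spig [0.531 0.225 0.082] [0.532 0.22  0.082] [0.532 0.223 0.085]
adapter [ 0.457 -0.179  0.069] [ 0.464 -0.183  0.069] [ 0.463 -0.179  0.073]
platter [ 0.492 -0.229  0.039] [ 0.487 -0.214  0.039] [ 0.487 -0.227  0.031]
meter [0.675 0.015 0.042] [0.676 0.014 0.042] [0.676 0.015 0.043]
```

View pics/c.png

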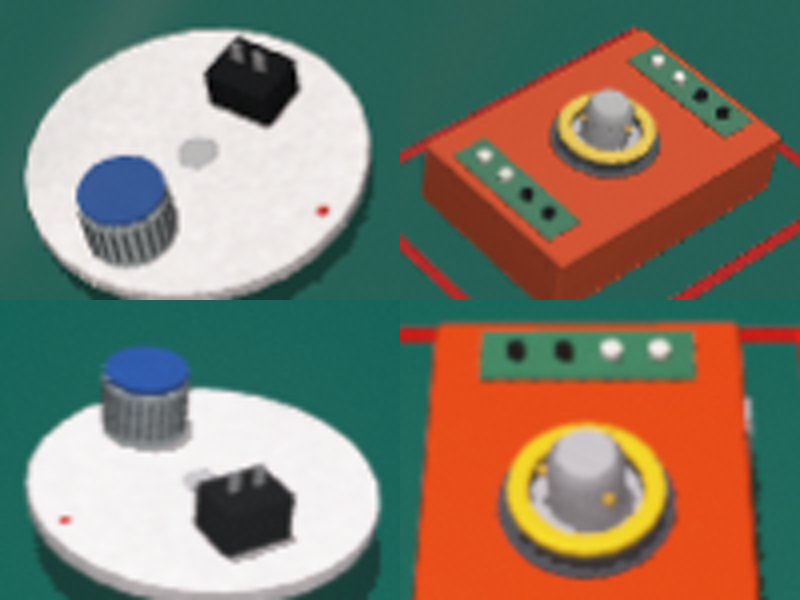

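The crops give the cap top at scene (200.4,227.1) and side (371.4,122.1), and the spigot tip at scene (397.1,159.1) and side (325.9,292). Next I'll refine both with the wrist camera.

```bash
python3 - <<'E'
from h import *
ca,cb=robot.get_calibration("scene"),robot.get_calibration("side")
for u,v in(((200.4,227.1),(371.4,122.1)),((397.1,159.1),(325.9,292))):print(tri([(ca,u),(cb,v)]).round(4))
print(robot.tip_reach)
def look(n,x,y,yaw):
    q=robot.ik([x,y,.26],[180,0,yaw]);print(n,q)
    robot.move_pose([x,y,.26],[180,0,yaw]);robot.pause(.3)
    c=robot.get_calibration("wrist");im=robot.grab_frame("wrist");np.save(f"{n}.npy",c,allow_pickle=True);cv2.imwrite(f"pics/{n}.png",im)
    R=cv2.Rodrigues(c["rvec"])[0];print("cam",(-R.T@c["tvec"]).round(3),"tcp",robot.observe()["tool_pos"],robot.observe()["time"])
    return c
c=look("sock",.50,.222,-160);print(proj(c,[.532,.222,.082]))
c=look("cap",.531,-.276,-138.7);print(proj(c,[.531,-.276,.079]))
E
```

```text
[ 0.5316 -0.2782  0.0773]
[0.5306 0.2251 0.0845]
0.0726
sock [10.23763147 -3.54815688 -8.62095677 84.9272001   0.         -9.76236853]
cam [0.423 0.194 0.331] tcp [0.49988054 0.22233254 0.26001149] 2.075
[[308.57673166 230.88755402]]
cap [-39.97136695   5.42681572   0.44371758  85.01690186   0.
 -81.27136695]
cam [ 0.47  -0.33   0.331] tcp [ 0.53116702 -0.27562752  0.26002377] 4.2417
[[321.84035728 195.33947339]]
```

View pics/sock.png

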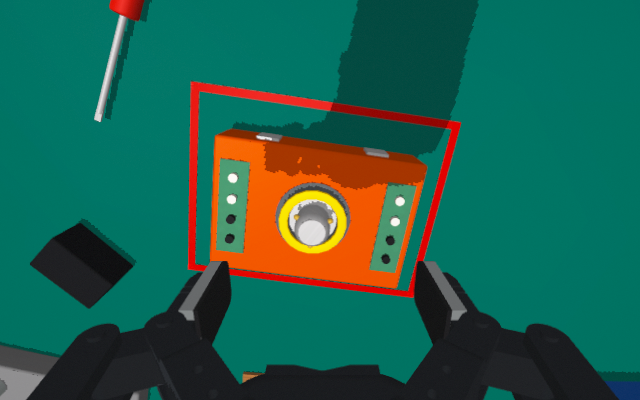

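View pics/cap.png

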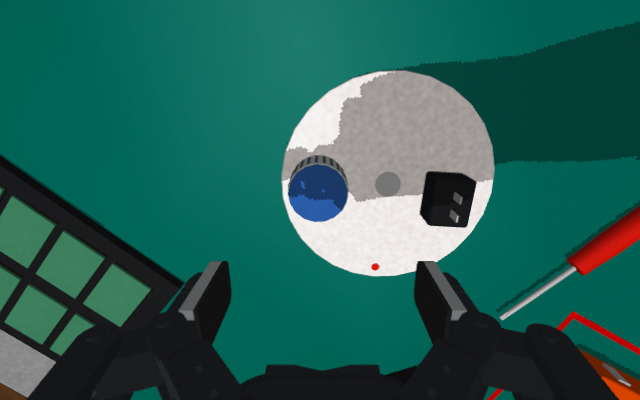

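Wrist views: the spigot tip is near (312,232), with the yellow ring's centre near (312,221). The blue cap top is near (318,193), the platter hub at (388,184) and the adapter at (448,200), clear of the fingers.

```bash
python3 - <<'E'
from h import *
def fit(im,lo,hi,box):
    x0,y0,x1,y1=box;h=cv2.inRange(cv2.cvtColor(im[y0:y1,x0:x1],cv2.COLOR_BGR2HSV),lo,hi)
    k=max(cv2.findContours(h,0,1)[0],key=cv2.contourArea);(x,y),ax,t=cv2.fitEllipse(cv2.convexHull(k));return (x+x0,y+y0),ax
cs=np.load("sock.npy",allow_pickle=True).item();cc=np.load("cap.npy",allow_pickle=True).item()
e=fit(cv2.imread("pics/cap.png"),(105,100,40),(125,255,255),(270,130,370,240));print("cap",e,onz(cc,e[0],.079).round(4))
print("hub",onz(cc,(388,184),.039).round(4))
e=fit(cv2.imread("pics/sock.png"),(24,150,120),(34,255,255),(260,170,370,270));print("ring",e,onz(cs,e[0],.062).round(4))
print("tip",onz(cs,(312,232),.082).round(4))
for n,g,z in(("scene",(345,135,445,210),.062),("side",(280,255,380,330),.062)):
    c=robot.get_calibration(n);im=cv2.imread("pics/%s.png"%("a" if n=="scene" else "b"))
    e=fit(im,(22,150,100),(36,255,255),g);print(n,"ring",e,onz(c,e[0],z).round(4))
    e=fit(im,(105,120,60),(125,255,255),(185,205,220,250) if n=="scene" else (350,110,400,140));print(n,"cap",e,onz(c,e[0],.079).round(4))
# ik for socket turning range
for y in (-138.7,-78.7,-18.7,41.3):print(y,robot.ik([.53,.223,.2],[180,0,y]))
E
```

```text
cap ((317.5248718261719, 192.85081481933594), (56.56599807739258, 58.39045715332031)) [ 0.5317 -0.2801  0.079 ]
hub [ 0.4912 -0.2282  0.039 ]
ring ((312.1757125854492, 221.1369857788086), (63.04231262207031, 67.42460632324219)) [0.5306 0.2241 0.062 ]
tip [0.532 0.225 0.082]
scene ring ((396.2394104003906, 166.83159637451172), (16.859901428222656, 23.37607192993164)) [0.5341 0.2232 0.062 ]
scene cap ((199.73057651519775, 227.3661117553711), (16.36885643005371, 21.291213989257812)) [ 0.5342 -0.2795  0.079 ]
side ring ((326.0533447265625, 302.42795181274414), (32.40302658081055, 39.523902893066406)) [0.5305 0.2281 0.062 ]
side cap ((371.2468547821045, 122.24706554412842), (11.725933074951172, 20.172677993774414)) [ 0.5311 -0.276   0.079 ]
-138.7 [  9.79334467   1.96311488  -9.39470431  78.64218081   0.
 -31.50665533]
-78.7 [  9.79334467   1.96311488  -9.39470431  78.64218081   0.
 -91.50665533]
-18.7 [   9.79334467    1.96311488   -9.39470431   78.64218081    0.
 -151.50665533]
41.3 [  9.79334467   1.96311488  -9.39470431  78.64218081   0.
 148.49334467]
```

```bash
python3 - <<'E'
from h import *
robot.line_to([.5317,-.2799,.16],vel=.15,rotation=[180,0,-142])
g=robot.line_to([.5317,-.2799,.119],vel=.08,guard=8);print("guard",g)
robot.set_gripper(.04);s=robot.observe();print(s["gripper_width"],s["gripper_force"],s["tool_pos"],s["ft_force"],s["time"])
if .047<s["gripper_width"]<.055:
    robot.line_to([.5317,-.2799,.2],vel=.15);robot.pause(.2)
    cv2.imwrite("pics/lift.png",robot.grab_frame("wrist"))
    c=robot.get_calibration("wrist");np.save("lift.npy",c,allow_pickle=True)
    s=robot.observe();print(s["gripper_width"],s["gripper_force"],s["tool_pos"],s["ft_force"],s["time"])
E
```

```text
guard False
0.048639552197051496 62.70014639943838 [ 0.53206107 -0.28009755  0.1199917 ] [-0.90498545  1.31532626  5.41496307] 6.1583
0.04815369246503979 62.12688010185957 [ 0.53130585 -0.27958138  0.19882437] [-0.2370308  -1.13387808 -1.6181469 ] 7.1
```

View pics/lift.png

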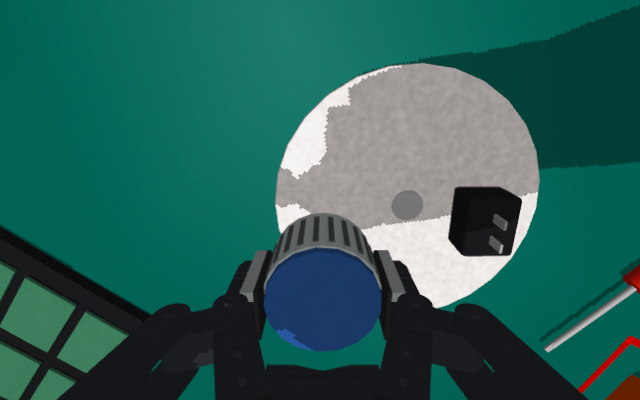

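The cap is held between the pads, its blue top centred near (322,300). The adapter is still on the platter.

```bash
python3 - <<'E'
from h import *
c=np.load("lift.npy",allow_pickle=True).item();im=cv2.imread("pics/lift.png")
h=cv2.inRange(cv2.cvtColor(im,cv2.COLOR_BGR2HSV),(105,100,40),(125,255,255))[230:360,250:395]
k=max(cv2.findContours(h,0,1)[0],key=cv2.contourArea);e=cv2.fitEllipse(cv2.convexHull(k));u=(e[0][0]+250,e[0][1]+230)
s=robot.observe();p=onz(c,u,s["tool_pos"][2]-.040);print(u,e[1],p.round(4),"off world",(p-s["tool_pos"]).round(4))
y=np.radians(-142);d=p-s["tool_pos"];print("tool x off",d[:2]@[np.cos(y),np.sin(y)],"tool y off",d[:2]@[np.sin(y),-np.cos(y)])
# go over socket with same yaw, look down past the cap
robot.move_pose([.531,.224,.2],[180,0,-142]);robot.pause(.2)
c=robot.get_calibration("wrist");np.save("ov.npy",c,allow_pickle=True);cv2.imwrite("pics/ov.png",robot.grab_frame("wrist"));print(robot.observe()["time"],robot.observe()["tool_pos"],robot.observe()["gripper_width"])
E
```

```text
(322.21913146972656, 299.1535339355469) (102.94102478027344, 118.569091796875) [ 0.5297 -0.2807  0.1588] off world [-0.0016 -0.0012 -0.04  ]
tool x off 0.0019425571247636898 tool y off 4.819264646350198e-05
9.1833 [0.53124609 0.22342815 0.19994066] 0.048563060374067206
```

```bash
python3 - <<'E'
from h import *
def st(t):
    s=robot.observe();print(t,s["tool_pos"].round(4),s["ft_force"].round(1),round(s["gripper_width"],4),round(s["time"],2));return s
x,y=.531,.224
robot.line_to([x,y,.170],vel=.1);robot.pause(.1);st("hover")
g=robot.line_to([x,y,.150],vel=.02,guard=5);s=st(g)
robot.pause(.2);s=st("rest")
im=robot.grab_frame("scene");im2=robot.grab_frame("side");f=lambda i,a,b:cv2.resize(i[b:b+90,a:a+90],None,fx=4,fy=4)
cv2.imwrite("pics/d.png",np.hstack([f(im,350,110),f(im2,285,240)]))
E
```

```text
hover [0.5312 0.224  0.1706] [ 0.3 -0.9 -2. ] 0.0484 9.73
False [0.531 0.224 0.15 ] [ 0.5 -0.9 -1.2] 0.0484 10.88
rest [0.531  0.224  0.1501] [ 1.5  0.  -1.7] 0.0489 11.08
```

View pics/d.png

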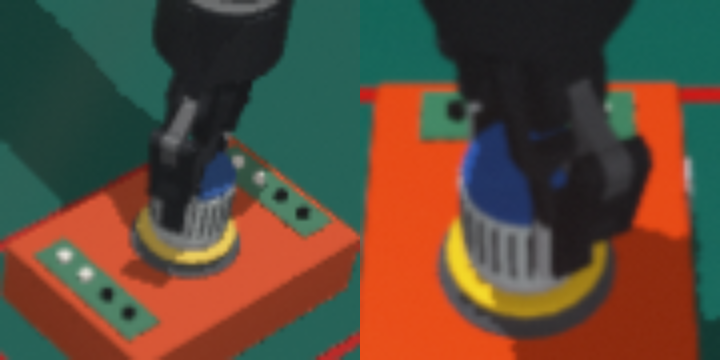

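The cap sits over the spigot, close above the ring and roughly centred, with no contact felt yet. I'll keep lowering under guard.

```bash
cat >>h.py <<'E'
def st(t):
    s=robot.observe();print(t,s["tool_pos"].round(4),s["ft_force"].round(1),s["torque"].round(2),round(s["gripper_width"],4),round(s["time"],2));return s
E
python3 - <<'E'
from h import *
x,y=.531,.224
g=robot.line_to([x,y,.138],vel=.02,guard=4);st(g);robot.pause(.2);st("rest")
E
```

```text
True [0.5311 0.224  0.1411] [1.3 0.6 3.3] [ 0.07 -0.23  0.02] 0.0487 11.65
rest [0.5311 0.224  0.1414] [1.6 1.  2.6] [ 0.14 -0.35  0.02] 0.0487 11.85
```

```bash
python3 - <<'E'
from h import *
x,y=.531,.224
for z in(.140,.138,.136):
    g=robot.line_to([x,y,z],vel=.01,guard=10);st((z,g))
    if g:break
im=robot.grab_frame("scene");im2=robot.grab_frame("side");f=lambda i,a,b:cv2.resize(i[b:b+90,a:a+90],None,fx=4,fy=4,interpolation=cv2.INTER_CUBIC)
cv2.imwrite("pics/e.png",np.hstack([f(im,350,110),f(im2,285,240)]))
E
```

```text
(0.14, False) [0.5312 0.224  0.1402] [1.1 0.3 3.7] [ 0.09 -0.31  0.01] 0.049 12.1
(0.138, False) [0.5312 0.224  0.1383] [1.2 1.  4.6] [ 0.09 -0.23 -0.01] 0.0486 12.45
(0.136, False) [0.5312 0.224  0.1364] [0.8 0.  6.5] [ 0.1  -0.08 -0.02] 0.0489 12.8
```

View pics/e.png

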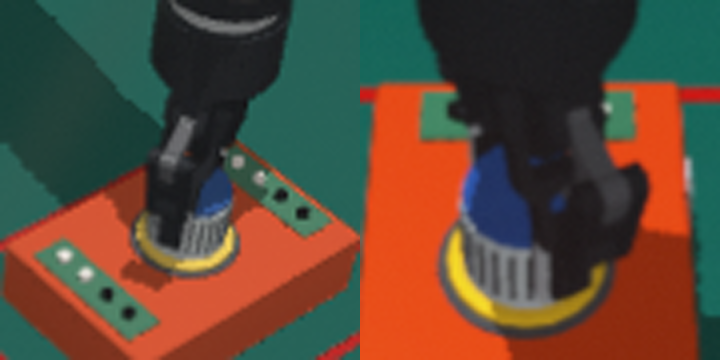

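Force rises about 0.8 N/mm, which matches the ring spring. The keyways were already in line, and the picture shows the ring partly pressed. I'll push to the stop.

```bash
python3 - <<'E'
from h import *
x,y=.531,.224
for z in np.arange(.1350,.1285,-.0005):
    robot.line_to([x,y,z],vel=.01);robot.pause(.1);s=st(round(z,4))
    if s["ft_force"][2]>18:break
robot.pause(.5);st("hold")
im=robot.grab_frame("scene");im2=robot.grab_frame("side");f=lambda i,a,b:cv2.resize(i[b:b+90,a:a+90],None,fx=4,fy=4,interpolation=cv2.INTER_CUBIC)
cv2.imwrite("pics/f.png",np.hstack([f(im,350,110),f(im2,285,240)]));cv2.imwrite("pics/f2.png",im)
E
```

```text
0.135 [0.5312 0.224  0.1355] [-0.8 -0.1  7.2] [ 0.02 -0.06  0.03] 0.0485 13.25
0.1345 [0.5312 0.224  0.1351] [-0.   0.1  8.2] [0.07 0.01 0.06] 0.0484 13.6
0.134 [0.5312 0.2241 0.135 ] [-3.  -0.4 10.7] [-0.    0.31 -0.02] 0.0485 13.95
0.1335 [0.5312 0.2241 0.1349] [-3.3 -0.5 15. ] [-0.1   0.79 -0.05] 0.0484 14.3
0.133 [0.5312 0.2241 0.1349] [-5.1 -1.4 19.2] [-0.27  1.19  0.02] 0.0489 14.65
hold [0.5312 0.2241 0.1349] [-5.1 -0.4 18.8] [-0.27  1.2   0.05] 0.0483 15.15
```

View pics/f.png

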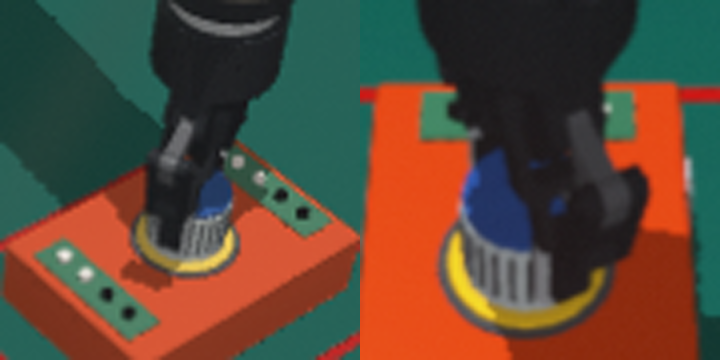

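View pics/f2.png

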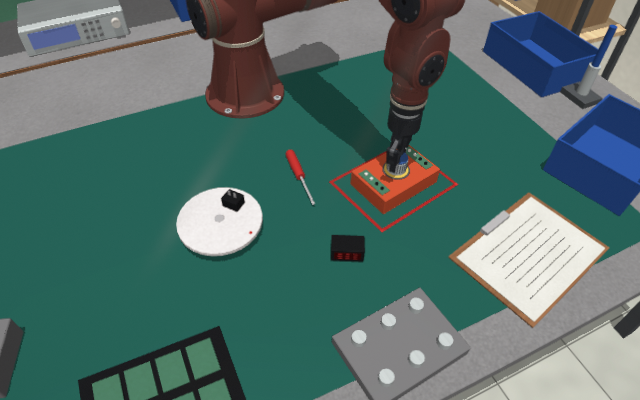

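```bash
python3 -c "
from h import *
print(robot.job_done())"
```

```text
the job is handed in; nothing more can be done
None
```

I handed the job in at about 15 s with the cap fully home and still gripped, pressed down with about 20 N; its keyways met the pins without any turning, and the adapter, meter and screwdriver stayed where they were.

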